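# Swing the long bar home on its drilling board

### The job

The long steel bar pinned to one of the two plywood drilling boards has to lie against its stop block before it can be drilled. Push its free end round about the pin until the bar rests fully against the stop block, and let go of it there. Leave the short bar on the other board as it stands.

Things in the scene. Friction and masses are not known exactly. Their poses are not given: they have to be found in the camera images.
- long_bar (a joint): Angle (rad) of the long bar about its pin: 0 = against the stop block, 1.3 = swung fully away; starts at 0.6 to 1.15. It falls as the bar turns counter-clockwise seen from above. Plain 20 x 20 mm steel bar, underside 14 mm and top 34 mm above the table, 2 mm clear over its board. It stays where it is left; 2 to 4 N at its end move it. The stop is rigid.
- long_bar_end (a point): Centre of the long bar's free end face, 180 mm from the pin's axis, 24 mm above the table; turns with the bar. At the stop the bar lies along the board's far edge, pointing right as the robot sees it. The dark stop block (36 mm long, 22 thick, top with bolt 45 mm above the table) stands just beyond that place, its middle 30 mm short of the bar's end.
- long_bar_pin (a point): On the axis of the long bar's fixed pin, 24 mm above the table; the pin's head, 15 mm wide, reaches up to 40 mm. It stands at the far left of a fixed plywood board 210 (x) x 230 (y) x 12 mm, turned up to 0.25 rad. x points from the stopped bar to the stop block, y from the stopped bar's free end to the pin. A loose 22 mm high disc lies at the board's near right corner.
- short_bar_end (a point): Centre of the free end face of the short bar, to be left alone: same section and heights, pinned the same way to a like board, but only 105 mm from pin to free end. The two boards stand side by side in front of the robot, either one on the left.

How it is judged:
By the outcome, as a careful person would: the job done as asked, in the order asked, and still so for the second after the job is handed in, with the robot touching nothing.
It also fails if it takes over 35 s, if anything falls off the work surface, if the arm or the gripper's body presses on something with over 40 N, if the wrist force passes 120 N, or if a joint passes its speed limit or range.

### The arm

A 6-joint arm with a two-finger parallel gripper is mounted at the origin on the work surface. World frame = base frame: x ahead of the robot, y to its left, z up, the work surface at z = 0. Lengths are in m, angles in rad, forces in N, time in s.
With the tool pointing down it reaches from about 0.325 to 0.775 m from the base axis. Payload 5.5 kg.
Tool frame: the origin (TCP) lies on the centre line of the jaws, within the pads' length; the fingertips stand 22 mm ahead of it and the grasp point (between the pads) lies 3 mm ahead of it; y points along the fingers, x is the direction in which the jaws open and shut, and the axes are right-handed (so a half turn about y gives the same grasp; the last joint's range is limited). The gripper opens to 88 mm and grips with 3 to 60 N. Pads are 20 mm wide; open, the fingers measure 115 mm over their backs; the gripper's body (75 mm by 178 mm) begins 61 mm behind the grasp point.
Start: joints at [-1.355, 0.091, 1.231, -0, 1.82, -0.057], TCP at [0.162, -0.578, 0.245] pointing down, gripper open.
Joint ranges: [-2.87, 2.87], [-0.86, 2.18], [0.17, 2.46], [-1.51, 4.65], [0.06, 2.69], [-2.65, 2.65]. Speed limits (rad/s): [2.57, 2.57, 3.01, 3.14, 3.14, 3.14].

### API

Orientations are given as a rotation vector (axis times angle).
In Python, from rig import arm gives the robot as it stands.
- The arm moves only by the shell command python3 -m pendant 'ROWS' [FORCE]. ROWS is JSON, a list of rows, each a list of 3 entries, a list of its own where there are three numbers: the opening, from -1 (shut) to 1 (fully open), then the shift along the world's x, y, z in mm, then the turn, a rotation vector about the world's x, y, z in rad. In form: [[grip, [dx, dy, dz], [rx, ry, rz]], ...]. A call has 1 to 12 rows; each row shifts and turns the commanded pose from where the row before left it; what a row does not reach is not made up. A row lasts 1/12 s, in which the tool goes at most 41.7 mm and 7.16 degrees, less where a joint would pass 70% of its speed; a pose out of reach is approached as far as the arm can. A call is refused whole if a number of a shift passes 41.7 or a number of a turn 0.125, either way. A call with a gripper value outside its range is refused whole. The fingers move at their own pace and stop on an object; FORCE is the grip in N (left out, the last holds). Time passes only in rows, so rows that do not move let the fingers close. It gives the time, the measured TCP pose, the force and the opening at its end, in the units of the state.
- arm.get_obs(): the state, without advancing time (a new reading comes with each control period).
- arm.grab_frame(name): name is "scene" or "top" or "wrist"; returns a dict with "frame" (384x512x3 uint8, red, green, blue), "mtx" (3x3 intrinsics, pixels), "rvec" (rotation vector, rad) and "tvec" (3), from world to camera coordinates, as OpenCV has them; the wrist camera has in their place "T_tool_cam" (4x4, takes a point from camera to tool coordinates, whose origin is the TCP and whose axes are the tool frame's). Camera axes: x right, y down, z forward; pixel columns grow to the right and rows downward; lengths in m; the calibration is good to about 2 mm. A picture is of the moment at which its call begins: read the wrist's pose just before it. There is no depth.
- arm.close_job(): hands the job in, once; it reports no verdict.
Trained networks look in a picture, given as the dict that the camera call returned (one of the last four; its "shot" number tells which), for a name from the list of things; names that differ only in an ending like _2 or _b are one class to them, and where a whole thing is asked for, a point or a joint stands for the part that bears it (a point fixed in the world has none). Each returns a list of dicts, best first, with "p" (0 to 1); they miss things now and then, are a little off and sometimes report something else, mostly with a low value. They report only what shows in the picture. A call takes as long as a camera call.
- arm.search_frame(picture, thing): "box" ([left, top, right, bottom] as shares, 0 to 1, of the picture: columns of its width, rows of its height, round what is visible of it).
- arm.silhouettes(picture, thing): "mask" (384x512 bool, what is visible of it) and "box" ([left, top, right, bottom] as shares, 0 to 1, of the picture: columns of its width, rows of its height, round what is visible of it).
- arm.landmark_of(picture, thing): "xy" ([column, row] as shares, 0 to 1, of the picture: columns of its width, rows of its height: a listed point, or the origin of a listed thing).
The state is a dict: "t": time; "qpos": joint angles; "joint_vel": joint speeds; "tau": joint torques, N m; "tcp_pos": TCP position; "ee_rot": TCP orientation; "ft_force": force on the tool from outside, world axes, zero at the start; "wrist_torque": the same for the moment, N m; "opening": finger opening in m.
Only numpy, scipy, OpenCV 4.12 (cv2) and the standard library are available. Lean on these libraries where they do the work, as an engineer would, in place of code of your own. Each camera call takes 0.05 s, during which the arm holds its last target.

## Working session

There is one attempt and no reset: what is moved stays moved. The work goes in short steps, Python scripts to look and compute and a shell command to move; the robot and the scene stay as the last step left them, time stands still between calls to the robot, and variables do not carry over. Pictures are saved under pics/ and viewed, and the job is handed in when it is done.

```bash
mkdir -p pics; ls; cat > h.py <<'E'
import numpy as np, cv2
from rig import arm
def ray(f,xy,z):
    R=cv2.Rodrigues(np.array(f["rvec"],float))[0]; t=np.array(f["tvec"],float).ravel()
    u=np.array([xy[0]*512,xy[1]*384,1.]); d=R.T@np.linalg.inv(np.array(f["mtx"]))@u; c=-R.T@t
    return c+d*(z-c[2])/d[2]
def save(f,n): cv2.imwrite("pics/"+n,cv2.cvtColor(f["frame"],cv2.COLOR_RGB2BGR))
E
python3 - <<'E'
from h import *
o=arm.get_obs(); print(o["t"],o["tcp_pos"],o["ee_rot"],o["ft_force"],o["opening"])
for c in ["top","scene"]:
    f=arm.grab_frame(c); save(f,c+"0.png")
    for n in ["long_bar_end","long_bar_pin","short_bar_end"]:
        for r in arm.landmark_of(f,n)[:3]:
            print(c,n,round(r["p"],2),np.array(r["xy"])*[512,384],ray(f,r["xy"],.024).round(4))
E
```

```text
pics
0.0 [ 0.1615874  -0.57756947  0.24351959] [-1.32475008  1.00694637 -1.00449656] [ 0.06576629 -0.20430896 -0.44456043] 0.08743072368662011
top long_bar_end 0.81 [351.6928 252.4032] [ 0.4587 -0.2308  0.024 ]
top long_bar_pin 0.94 [305.5104 195.4176] [ 0.5982 -0.1244  0.024 ]
top short_bar_end 0.95 [179.6096 193.9968] [0.6039 0.1848 0.024 ]
top short_bar_end 0.68 [305.2032 196.1088] [ 0.5965 -0.1236  0.024 ]
scene long_bar_end 0.75 [280.9856 155.904 ] [ 0.4495 -0.2464  0.024 ]
scene long_bar_pin 0.8 [255.6928 179.4048] [ 0.5888 -0.1505  0.024 ]
scene short_bar_end 0.68 [315.0848 240.384 ] [0.5966 0.1673 0.024 ]
```

View pics/top0.png

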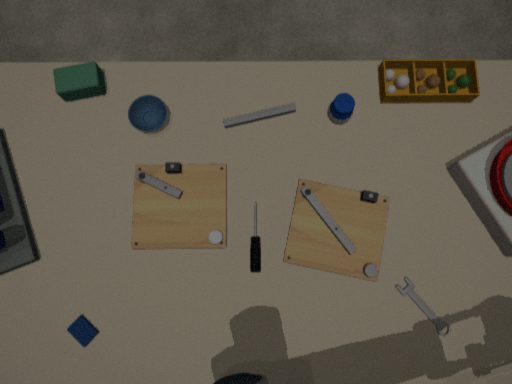

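View pics/scene0.png

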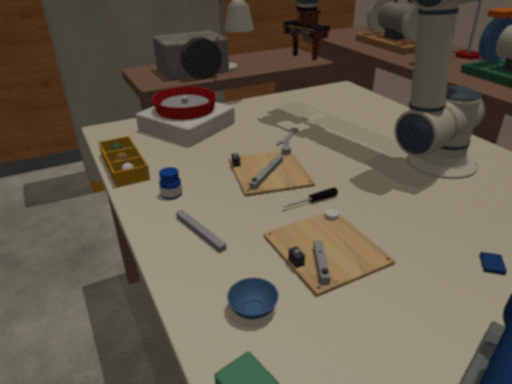

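```bash
python3 - <<'E'
from h import *
o=arm.get_obs(); print(cv2.Rodrigues(np.array(o["ee_rot"]))[0].round(3))
E
```

```text
[[ 0.269 -0.     0.963]
 [-0.963  0.     0.269]
 [-0.    -1.     0.   ]]
```

The long bar is on the right board: pin near pixel (307,190), end near (353,250), stop at (370,196), disc at (371,270). The near-left side of the bar, around (322,242), is free for the fingers. I'll refine the geometry next.

```bash
python3 - <<'E'
from h import *
f=arm.grab_frame("top")
m=arm.silhouettes(f,"long_bar")
print([ (round(r["p"],2),(np.array(r["box"])*[512,384,512,384]).round(1),r["mask"].sum()) for r in m])
mask=m[0]["mask"]
ys,xs=np.nonzero(mask)
P=np.array([ray(f,[(x+.5)/512,(y+.5)/384],.034) for x,y in zip(xs,ys)])[:,:2]
c=P.mean(0);u,s,v=np.linalg.svd(P-c,full_matrices=False);d=v[0]; d=d if d[0]<0 else -d
q=(P-c)@d; w=(P-c)@v[1]
print("c",c.round(4),"dir",d.round(4),np.degrees(np.arctan2(d[1],d[0])),"ends",(c+d*q.min()).round(4),(c+d*q.max()).round(4),np.ptp(q),np.ptp(w))
for n,p in dict(FL=(299,180),FR=(389,198),NR=(378,278),NL=(285,260)).items(): print(n,ray(f,[p[0]/512,p[1]/384],.012).round(4))
print("stoptop",ray(f,[370/512,196/384],.045).round(4),"pin",ray(f,[307.5/512,190.5/384],.04).round(4),"end",ray(f,[352/512,250/384],.034).round(4),"disc",ray(f,[371/512,270/384],.022).round(4))
im=f["frame"][160:300,260:420]; im=cv2.resize(im,None,fx=5,fy=4.2,interpolation=cv2.INTER_CUBIC)
im=cv2.resize(f["frame"][165:285,270:400],None,fx=4.8,fy=4.8,interpolation=cv2.INTER_CUBIC)
cv2.imwrite("pics/zoom0.png",im[...,::-1])
E
```

```text
[]Traceback (most recent call last):
  File "<stdin>", line 5, in <module>
IndexError: list index out of range
```

```bash
python3 - <<'E'
from h import *
f=arm.grab_frame("top")
print(arm.search_frame(f,"long_bar"))
for n in ["long_bar_end","long_bar"]:
  m=arm.silhouettes(f,n)
  print([ (round(r["p"],2),(np.array(r["box"])*[512,384,512,384]).round(1),r["mask"].sum()) for r in m])
for n,p in dict(FL=(299,180),FR=(389,198),NR=(378,278),NL=(285,260)).items(): print(n,ray(f,[p[0]/512,p[1]/384],.012).round(4))
print("stoptop",ray(f,[370/512,196/384],.045).round(4),"pin",ray(f,[307.5/512,190.5/384],.04).round(4),"end",ray(f,[352/512,250/384],.034).round(4),"disc",ray(f,[371/512,270/384],.022).round(4))
im=cv2.resize(f["frame"][165:285,270:400],None,fx=4.8,fy=4.8,interpolation=cv2.INTER_CUBIC)
cv2.imwrite("pics/zoom0.png",im[...,::-1])
E
```

```text
[{'box': [0.5889, 0.488, 0.6937, 0.6688], 'p': 0.75}]
[(0.7, array([301.1, 189.1, 359.1, 256.9]), np.int64(757))]
[(0.84, array([301.1, 186.7, 354.3, 255.6]), np.int64(834))]
FL [ 0.64   -0.1106  0.012 ]
FR [ 0.5926 -0.3331  0.012 ]
NR [ 0.3984 -0.2931  0.012 ]
NL [ 0.4425 -0.0717  0.012 ]
stoptop [ 0.5917 -0.2774  0.045 ] pin [ 0.6072 -0.1278  0.04  ] end [ 0.4638 -0.2296  0.034 ] disc [ 0.4171 -0.275   0.022 ]
```

View pics/zoom0.png

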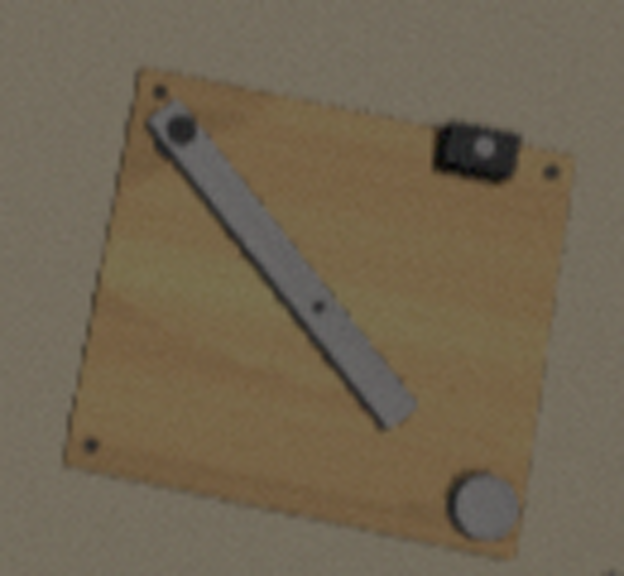

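```bash
python3 -m pendant '[[-1,[24,31,0],[0,0,-0.1]],[-1,[24,31,0],[0,0,-0.1]],[-1,[24,31,0],[0,0,-0.1]],[-1,[24,31,0],[0,0,-0.1]],[-1,[24,31,0],[0,0,-0.1]],[-1,[24,31,0],[0,0,-0.1]],[-1,[24,31,0],[0,0,-0.1]],[-1,[24,31,0],[0,0,-0.1]],[-1,[24,31,0],[0,0,-0.1]],[-1,[24,31,0],[0,0,-0.1]],[-1,[24,31,0],[0,0,-0.1]],[-1,[24,31,0],[0,0,-0.1]]]' 20; python3 - <<'E'
from h import *
o=arm.get_obs(); R=cv2.Rodrigues(np.array(o["ee_rot"]))[0]; print(o["t"],o["tcp_pos"],o["opening"],np.degrees(np.arctan2(R[1,0],R[0,0])),R[:,1].round(3),o["qpos"],o["ft_force"])
E
```

```text
t: 1.7
tcp_pos: [0.4505, -0.2041, 0.245]
ee_rot: [-0.613, 1.854, -1.855]
ft_force: [0.5, 0.0, 1.0]
opening: 0.0113
1.7 [ 0.45046712 -0.20405661  0.2449708 ] 0.011319540648102658 -143.41137265658674 [ 0.001 -0.    -1.   ] [-4.94109237e-01 -1.93405290e-01  1.50504223e+00 -5.29213293e-05
  1.82905913e+00  2.00887800e+00] [0.49944363 0.02420351 0.96727846]
```

```bash
python3 -m pendant '[[-1,[10,20,0],[0,0,0]],[-1,[0,0,-35],[0,0,0]],[-1,[0,0,-35],[0,0,0]],[-1,[0,0,-35],[0,0,0]],[-1,[0,0,-25],[0,0,0]],[-1,[0,0,0],[0,0,0]]]'; python3 - <<'E'
from h import *
o=arm.get_obs(); print(o["tcp_pos"])
for c in ["top","wrist","scene"]:
    f=arm.grab_frame(c); save(f,c+"1.png")
E
```

```text
t: 2.2
tcp_pos: [0.4568, -0.1843, 0.1082]
ee_rot: [-0.626, 1.861, -1.847]
ft_force: [-0.7, 0.2, -0.2]
opening: 0.0004
[ 0.45678346 -0.18427181  0.10815114]
```

View pics/wrist1.png

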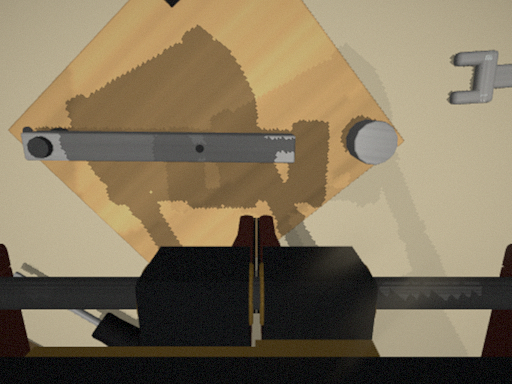

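View pics/scene1.png

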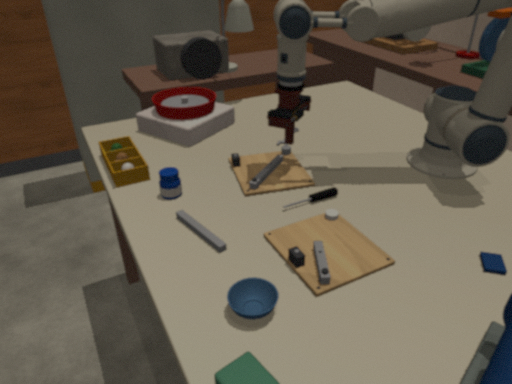

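The wrist view shows the bar level in the picture, with its pin at (39,147), end at (295,149) and lower edge at row ~162. The fingers (256,235) are on its near side. I'll measure the clearance from this view.

```bash
python3 - <<'E'
from h import *
o=arm.get_obs(); f=arm.grab_frame("wrist")
T=np.array(f["T_tool_cam"]);R=cv2.Rodrigues(np.array(o["ee_rot"]))[0];p=np.array(o["tcp_pos"]);K=np.array(f["mtx"])
def wr(u,v,z):
    d=R@T[:3,:3]@np.linalg.inv(K)@np.array([u,v,1.]);c=R@T[:3,3]+p
    return c+d*(z-c[2])/d[2]
pin=wr(39,147,.04);e1=wr(294,135,.034);e2=wr(295,162,.034)
print(pin,e1,e2,np.linalg.norm((e1+e2)[:2]/2-pin[:2]))
d=((e1+e2)/2-pin)[:2];d/=np.linalg.norm(d);n=np.array([-d[1],d[0]])
print("ang",np.degrees(np.arctan2(d[1],d[0])),"tcp r",(p[:2]-pin[:2])@d,"off",(p[:2]-pin[:2])@n)
print("stop corner",wr(173,5,.045),"disc",wr(373,142,.022))
E
```

```text
[ 0.60833839 -0.12805505  0.04      ] [ 0.46748068 -0.24382335  0.034     ] [ 0.45450379 -0.22883808  0.034     ] 0.18285105873953683
ang -143.6901124339147 tcp r 0.15376898725698074 off -0.04090403797949946
stop corner [ 0.57922443 -0.26094528  0.045     ] disc [ 0.41391496 -0.27612649  0.022     ]
```

```bash
python3 -m pendant '[[-1,[0,0,-30],[0,0,0]],[-1,[0,0,-26],[0,0,0]],[-1,[0,0,-12],[0,0,0]],[-1,[0,0,0],[0,0,0]]]'; python3 - <<'E'
from h import *
o=arm.get_obs();p=np.array(o["tcp_pos"])[:2];print(o["tcp_pos"],o["ft_force"])
pin=np.array([.606,-.128]);prev=p
for a in np.radians(-143.7)+np.arange(0,14)*.06:
    d=np.array([np.cos(a),np.sin(a)]);n=np.array([-d[1],d[0]]);q=pin+.15*d-.0205*n
    print(round(np.degrees(a),1),q.round(4),((q-prev)*1e3).round(1));prev=q
E
```

```text
t: 2.73
tcp_pos: [0.4588, -0.1855, 0.0453]
ee_rot: [-0.619, 1.855, -1.851]
ft_force: [0.4, 0.2, 0.3]
opening: 0.0004
[ 0.45884438 -0.18554001  0.04530051] [0.3958012  0.17987656 0.32953243]
-143.7 [ 0.473  -0.2003] [ 14.1 -14.7]
-140.3 [ 0.4775 -0.2081] [ 4.6 -7.8]
-136.8 [ 0.4826 -0.2157] [ 5.  -7.6]
-133.4 [ 0.4881 -0.2229] [ 5.5 -7.2]
-129.9 [ 0.494  -0.2298] [ 5.9 -6.9]
-126.5 [ 0.5003 -0.2364] [ 6.3 -6.5]
-123.1 [ 0.507  -0.2425] [ 6.7 -6.1]
-119.6 [ 0.514  -0.2482] [ 7.  -5.7]
-116.2 [ 0.5214 -0.2535] [ 7.4 -5.3]
-112.8 [ 0.5291 -0.2584] [ 7.7 -4.8]
-109.3 [ 0.537  -0.2628] [ 8.  -4.4]
-105.9 [ 0.5452 -0.2667] [ 8.2 -3.9]
-102.4 [ 0.5537 -0.2701] [ 8.4 -3.4]
-99.0 [ 0.5623 -0.2729] [ 8.6 -2.9]
```

```bash
python3 -m pendant '[[-1,[5,-5,-5],[0,0,0]],[-1,[5,-5,0],[0,0,0]],[-1,[4,-5,0],[0,0,0]],[-1,[4.6,-7.8,0],[0,0,0.06]],[-1,[5,-7.6,0],[0,0,0.06]],[-1,[5.5,-7.2,0],[0,0,0.06]],[-1,[5.9,-6.9,0],[0,0,0.06]],[-1,[6.3,-6.5,0],[0,0,0.06]],[-1,[0,0,0],[0,0,0]]]'; python3 - <<'E'
from h import *
o=arm.get_obs();print(o["tcp_pos"],o["ft_force"])
f=arm.grab_frame("wrist"); save(f,"wrist2.png")
E
```

```text
t: 3.48
tcp_pos: [0.5026, -0.2384, 0.043]
ee_rot: [-0.844, 1.651, -1.655]
ft_force: [-0.2, -0.5, 0.7]
opening: 0.0006
[ 0.50264094 -0.23838368  0.0430477 ] [-0.22386401 -0.52875939  0.73691862]
```

View pics/wrist2.png

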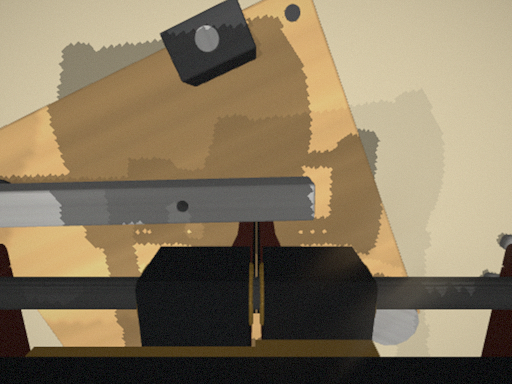

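The bar is following the fingers: it is still level in the wrist view (rows 185–225), with the fingers against its near face at (256,225). The stop is ahead at (208,40). I'll keep going.

```bash
python3 -m pendant '[[-1,[6.7,-6.1,0],[0,0,0.06]],[-1,[7,-5.7,0],[0,0,0.06]],[-1,[7.4,-5.3,0],[0,0,0.06]],[-1,[7.7,-4.8,0],[0,0,0.06]],[-1,[8,-4.4,0],[0,0,0.06]],[-1,[0,0,0],[0,0,0]]]'; python3 - <<'E'
from h import *
o=arm.get_obs();print(o["tcp_pos"],o["ft_force"])
f=arm.grab_frame("wrist"); save(f,"wrist3.png")
E
```

```text
t: 4.03
tcp_pos: [0.5387, -0.2637, 0.0423]
ee_rot: [-1.036, 1.445, -1.447]
ft_force: [0.5, -0.1, 1.1]
opening: 0.0005
[ 0.5387445  -0.2637118   0.04227149] [ 0.45640713 -0.08047436  1.06013884]
```

View pics/wrist3.png

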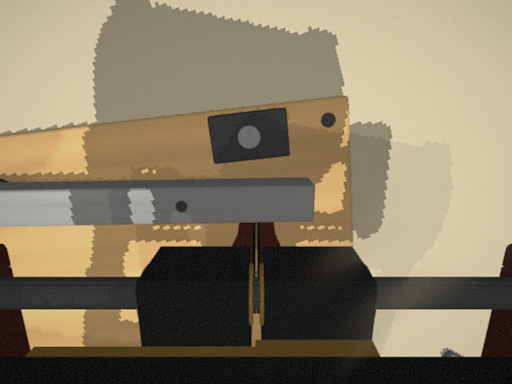

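The stop's near face runs (214,162)–(289,155), about 6° from the bar, so roughly 0.1 rad remains. I'll slow down and watch the force.

```bash
python3 -m pendant '[[-1,[4,-2,0],[0,0,0.03]],[-1,[4,-2,0],[0,0,0.03]],[-1,[2.7,-1.2,0],[0,0,0.02]],[-1,[0,0,0],[0,0,0]]]'; python3 -m pendant '[[-1,[2.5,-1,0],[0,0,0.015]],[-1,[0,0,0],[0,0,0]]]';python3 - <<'E'
from h import *
o=arm.get_obs();print(o["tcp_pos"],o["ft_force"])
f=arm.grab_frame("wrist"); save(f,"wrist4.png")
E
```

```text
t: 4.42
tcp_pos: [0.5485, -0.2683, 0.0419]
ee_rot: [-1.081, 1.39, -1.39]
ft_force: [-0.5, -0.4, -0.0]
opening: 0.0
t: 4.58
tcp_pos: [0.551, -0.2693, 0.0418]
ee_rot: [-1.09, 1.378, -1.378]
ft_force: [-0.6, 1.1, 1.5]
opening: 0.0007
[ 0.55096474 -0.26929039  0.04176618] [-0.58042866  1.13134536  1.4757933 ]
```

View pics/wrist4.png

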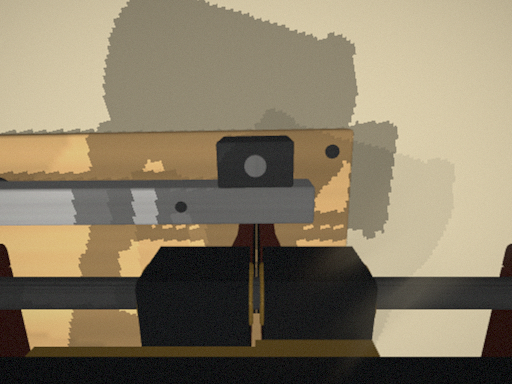

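The stop (218–293, row 187) now almost meets the bar, but the force is still low. I'll creep forward until it shows contact.

```bash
for i in 1; do python3 -m pendant '[[-1,[1.5,-0.4,0],[0,0,0.01]],[-1,[0,0,0],[0,0,0]]]'; done; python3 -m pendant '[[-1,[1.5,-0.4,0],[0,0,0]],[-1,[0,0,0],[0,0,0]]]'
```

```text
t: 4.8
tcp_pos: [0.5523, -0.2698, 0.0418]
ee_rot: [-1.096, 1.371, -1.371]
ft_force: [-2.7, 1.6, 2.1]
opening: 0.0006
t: 4.97
tcp_pos: [0.5524, -0.2699, 0.0418]
ee_rot: [-1.098, 1.375, -1.369]
ft_force: [-9.7, 3.1, 6.8]
opening: 0.0007
```

```bash
python3 -m pendant '[[-1,[1,-0.2,0],[0,0,0]],[-1,[0,0,0],[0,0,0]],[-1,[0,0,0],[0,0,0]]]'; python3 - <<'E'
from h import *
f=arm.grab_frame("wrist"); save(f,"wrist5.png")
cv2.imwrite("pics/z5.png",cv2.resize(f["frame"][110:240,150:350],None,fx=4,fy=4,interpolation=cv2.INTER_CUBIC)[...,::-1])
E
```

```text
t: 5.22
tcp_pos: [0.5525, -0.2699, 0.0417]
ee_rot: [-1.099, 1.377, -1.368]
ft_force: [-12.9, 4.3, 8.4]
opening: 0.0005
```

View pics/z5.png

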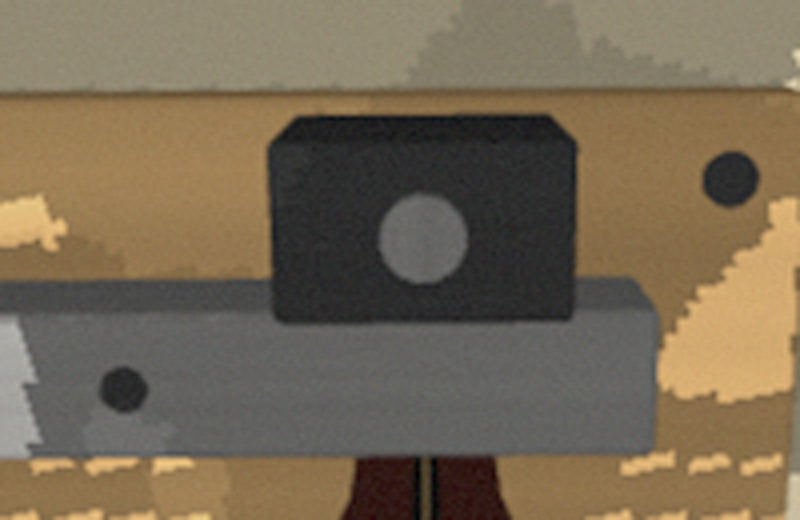

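The bar is parallel to the stop and flush with it. The tool has stopped at 13 N. I'll back straight off, then lift.

```bash
python3 -m pendant '[[-1,[-3,0.6,0],[0,0,0]],[-1,[-8,1.6,0],[0,0,0]],[-1,[-15,3,0],[0,0,0]],[-1,[-10,2,10],[0,0,0]],[-1,[0,0,30],[0,0,0]],[-1,[0,0,40],[0,0,0]],[-1,[-20,0,30],[0,0,0]],[-1,[-40,0,0],[0,0,0]],[-1,[-40,0,0],[0,0,0]],[-1,[0,0,0],[0,0,0]]]'; python3 - <<'E'
from h import *
o=arm.get_obs()
f=arm.grab_frame("wrist"); save(f,"wrist6.png")
g=arm.grab_frame("top"); save(g,"top6.png")
cv2.imwrite("pics/z6.png",cv2.resize(g["frame"][165:285,270:400],None,fx=4.8,fy=4.8,interpolation=cv2.INTER_CUBIC)[...,::-1])
for n in ["long_bar_end","long_bar_pin","short_bar_end"]:
    for r in arm.landmark_of(g,n)[:2]: print(n,round(r["p"],2),ray(g,r["xy"],.024).round(4))
E
```

```text
t: 6.1
tcp_pos: [0.414, -0.2628, 0.1512]
ee_rot: [-1.097, 1.374, -1.372]
ft_force: [0.1, 0.0, -0.3]
opening: 0.0004
long_bar_end 0.66 [ 0.5703 -0.3088  0.024 ]
long_bar_pin 0.85 [ 0.6046 -0.1265  0.024 ]
short_bar_end 0.87 [0.607  0.1903 0.024 ]
```

View pics/wrist6.png

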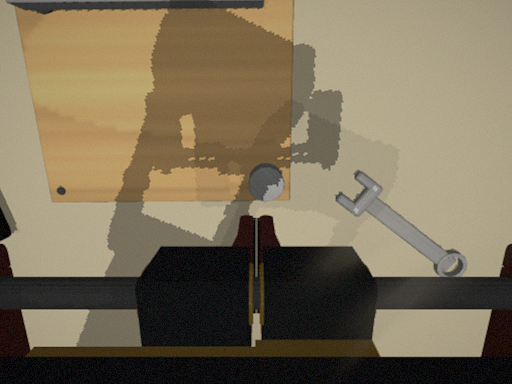

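View pics/top6.png

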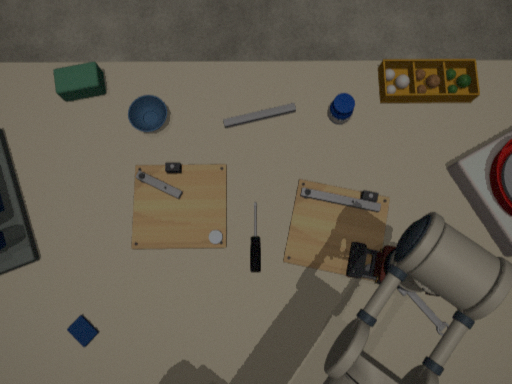

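View pics/z6.png

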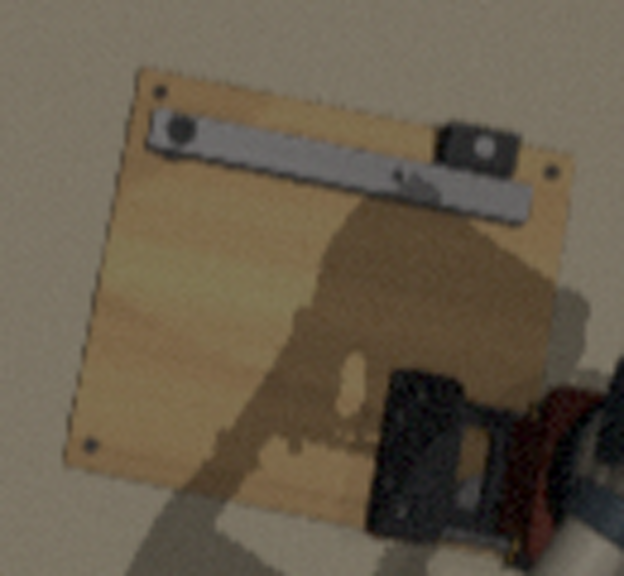

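The top view shows the bar from (307,192) to (380,206) with its far face against the stop. The short bar, the disc and the rest of the scene are unmoved. Nothing touches the arm, so I'm handing in.

```bash
python3 -c "
from rig import arm
print(arm.get_obs()['ft_force']); print(arm.close_job())"
```

```text
[ 0.77593898 -0.21669622  0.72922384]
the job is handed in; nothing more can be done
None
```

The long bar on the right-hand board now rests flat against its stop block, released, and I handed the job in about 6 s into the 35 s allowed. With the fingers shut, I pushed it round its pin near the free end, opposite the stop. When the tool stopped moving I let it press to about 13 N, then backed off and lifted clear.

- **At the stop:** the wrist view, taken while still pressing, showed the bar parallel to the block with no gap. The top view after letting go still shows it there, with the free end at about (0.570, -0.309) m. That puts the bar at -100.7°, against about -101.5° estimated from the board's edges.
- **Rest of the scene:** the short bar and the other objects look the same as before. The disc also looks unmoved, though the arm partly hid it in the last top view. The wrist force was near zero at hand-in.
- **Disagreement:** the scene camera's first landmarks were about 15–30 mm off the top camera's. I used the top camera, which the wrist camera later matched to within about 5 mm. One silhouette call on the top view found nothing, and repeating it worked.

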